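# Tip the spindle blank down into the marking cradle

## Robot

A 6-joint arm with a two-finger parallel gripper is mounted at the origin on the work surface. World frame = base frame: x ahead of the robot, y to its left, z up, the work surface at z = 0. Lengths are in m, angles in rad, forces in N, time in s.
With the tool pointing down it reaches from about 0.225 to 0.725 m from the base axis. Payload 3.1 kg.
Tool frame: the origin (TCP) lies midway between the tips of the shut fingers; the grasp point (between the pads) lies 19 mm behind it; z points along the fingers, y is the direction in which the jaws open and shut (so a half turn about z gives the same grasp; the last joint's range is limited). The gripper opens to 85 mm and grips with 20 to 120 N. Pads are 22 mm wide; open, the fingers measure 114 mm over their backs; the gripper's body (76 mm by 85 mm) begins 54 mm behind the grasp point. The pads swing forward as they close: fully open they stand 13 mm farther back than shut.
Start: joints at [-1.231, 0.048, 0.099, 1.622, 0, 1.443], TCP at [0.237, -0.469, 0.209] pointing down, gripper open.
Joint ranges: [-2.91, 2.91], [-0.99, 1.94], [-1.21, 1.42], [-2.12, 2.29], [-1.49, 1.47], [-3.14, 3.14]. Speed limits (rad/s): [2.79, 2.79, 3.14, 3.14, 3.14, 3.14].

## Interface

Orientations are given as a rotation vector (axis times angle).
In Python, from station import arm, imaging, nets gives the robot as it stands.
- The arm moves only by the tool jog_arm, never from a script. Its argument "targets" is a list that holds one entry, the list of rows, each a list of 7 numbers: the shift along the world's x, y, z in m, then the turn, a rotation vector about the world's x, y, z in rad, then the finger opening in m, from 0 to 0.0854. In form: [[[dx, dy, dz, ax, ay, az, jaw], ...]]. A call has exactly 5 rows; each row shifts and turns the pose as measured when the row begins; what a row does not reach is not made up. A row lasts 1/8 s, in which the tool goes at most 62.5 mm and 10.7 degrees, less where a joint would pass 70% of its speed; a pose out of reach is approached as far as the arm can. A call with a gripper value outside its range is refused whole. The fingers move at their own pace and stop on an object; "grip_force" is the grip in N (left out, the last holds). Time passes only in rows, so rows that do not move let the fingers close, or fill a call up. It gives the time, the measured TCP pose, the force and the opening at its end, in the units of the state.
- arm.read_state(): the state, without advancing time (a new reading comes with each control period).
- imaging.read_camera(name): name is "side" or "top"; returns a dict with "pixels" (400x640x3 uint8, red, green, blue), "range_z" (400x640 float32, m along the optical axis (not along the pixel's ray), 0 where there is no reading), "fx", "fy", "cx", "cy" (pixels), "D" ([k1, k2, p1, p2, k3] as OpenCV has them; the pictures are not rectified), "pose" (4x4, takes a point from camera to world coordinates). Camera axes: x right, y down, z forward; pixel columns grow to the right and rows downward; lengths in m; the calibration is good to about 2 mm. A picture is of the moment at which its call begins.
- arm.job_done(): hands the job in, once; it reports no verdict.
Trained networks look in the newest picture that a camera, given by its name, has taken for a name from the list of things; names that differ only in an ending like _2 or _b are one class to them, and where a whole thing is asked for, a point or a joint stands for the part that bears it (a point fixed in the world has none). Each returns a list of dicts, best first, with "conf" (0 to 1); they miss things now and then, are a little off and sometimes report something else, mostly with a low value. They report only what shows in the picture. A call takes as long as a camera call.
- nets.recognise(camera, query): "xyz" ([x, y, z] in m, in world coordinates, good to about 4 mm: the middle of the surface that is visible of it).
- nets.regions_of(camera, query): "pixels" (400x640 bool, what is visible of it).
The state is a dict: "time_s": time; "qpos": joint angles; "joint_velocities": joint speeds; "tau": joint torques, N m; "eef_pos": TCP position; "tool_rot": TCP orientation; "wrist_force": force on the tool from outside, world axes, zero at the start; "torque": the same for the moment, N m; "gripper_width": finger opening in m.
Only numpy, scipy, OpenCV 4.12 (cv2) and the standard library are available. Lean on these libraries where they do the work, as an engineer would, in place of code of your own. Each camera call takes 0.05 s, during which the arm holds its last target. There are 200 camera calls.

## Task

With the fingertips only, push over the tall square wooden blank that stands on end in the trough of the marking cradle, so that it tips towards the end stop and comes to rest lying flat along the trough, still short of the stop. Then push it along the trough until its leading end is snug against the end stop. Do not lift the blank off the trough floor or carry it, and leave everything else on the bench where it is.

Things in the scene. Friction and masses are not known exactly. Their poses are not given: they have to be found in the camera images.
- cradle: Plywood marking cradle fixed to the bench: straight trough 360 mm long (its x), 96 mm wide. Origin: middle of its underside, on the bench; z up, +x along the trough towards the end stop; the end at x = -180 mm is open. Trough floor 18 mm above the bench; side walls 66 mm apart, 15 mm thick, rise to 33 mm above the bench over the full length. Place and yaw vary.
- stop_face (a point): Point on the middle line of the trough, at floor height (18 mm above the bench), on the face of the cradle's end stop: a cross block 15 mm thick, 96 mm wide, top 70 mm above the bench. It lies 165 mm along +x from the cradle's origin.
- blank: Tall square wooden blank, 56 x 56 x 180 mm, 0.3 to 0.52 kg, loose, standing on end on the trough floor, 95 to 125 mm to the open side of the cradle's origin. Origin: centre of its foot; z along its length, foot to top (up at the start); x nearly along the cradle's +x, the way to tip. 1 to 2 N high on its back tips it; past 17 degrees it falls by itself. Lying, it takes 2 to 5 N to slide.
- blank_top (a point): Centre of the blank's top end face (180 mm from its foot); the end that leads and must finish against the end stop. Once tipped it lies roughly 45 to 90 mm short of the stop.
- blank_edge (a point): Middle of the blank's lower front edge (foot edge on the side of the end stop, 28 mm from the foot's centre along the blank's x); the edge it pivots on. It stays on the trough floor, 18 mm above the bench, unless the blank is lifted.
- short_blank: Bystander, loose: a shorter square blank 56 x 56 x 110 mm standing on the bench beside the cradle's stop end. Origin at the centre of its underside. Leave it alone.
- candlestick: Bystander, loose: turned dark candlestick, foot 72 mm across, 135 mm tall, standing beside the cradle's stop end on the other side. Origin at the centre of its underside. Leave it alone.
- sanding_block: Bystander, loose: cork block 110 x 60 x 30 mm lying flat beside the cradle, its centre 150 mm or more from the trough's middle line. Origin at the centre of its underside. Leave it alone.
- mallet: Bystander, loose: wooden mallet about 230 mm long, 60 mm high, lying on the bench to the right. Origin under it on the bench, near the middle of its length. Leave it alone.
- bowl: Bystander, loose: turned wooden bowl 140 mm across, 55 mm high, on the bench to the right. Origin at the centre of its underside. Leave it alone.
- glue: Bystander, loose: white bottle 60 mm across, 170 mm high, on the bench far right. Origin at the centre of its underside. Leave it alone.
- pencil_mug: Bystander, loose: mug 76 mm across, 90 mm high, with three pencils up to 156 mm high, on the bench far left. Origin at the centre of its underside. Leave it alone.

How it is judged:
By the outcome, as a careful person would: the job done as asked, in the order asked, and still so for the second after the job is handed in, with the robot touching nothing.
It also fails if it takes over 40 s, if anything falls off the work surface, if the arm or the gripper's body presses on something with over 40 N, if the wrist force passes 120 N, or if a joint passes its speed limit or range.

## Working session

There is one attempt and no reset: what is moved stays moved. The work goes in short steps, Python scripts to look and compute and a tool call to move; the robot and the scene stay as the last step left them, time stands still between calls to the robot, and variables do not carry over. Pictures are saved under pics/ and viewed, about 8 in all and at most 12, crops included, and the job is handed in when it is done.

Besides the shell and the picture viewer there is one more tool, called after ">>>" by a JSON object that holds its "method" and its "body". jog_arm: Moves the arm, as the interface text tells. Its arguments: {"type":"object","properties":{"targets":{"type":"array"},"grip_force":{"type":"number"}},"required":["targets"]}

```bash
mkdir -p pics
cat > h.py <<'E'
import numpy as np, cv2
from station import arm, imaging, nets
def cloud(c):
    v,u=np.nonzero(c["range_z"]>0); z=c["range_z"][v,u]
    K=np.array([[c["fx"],0,c["cx"]],[0,c["fy"],c["cy"]],[0,0,1]])
    p=cv2.undistortPoints(np.stack([u,v],1).astype(np.float64)[:,None],K,np.array(c["D"],float))[:,0]
    P=np.c_[p*z[:,None],z,np.ones(len(z))]@np.array(c["pose"]).T
    W=np.full(c["range_z"].shape+(3,),np.nan); W[v,u]=P[:,:3]; return W
E
python3 - <<'E'
from h import *
s=arm.read_state(); print(s)
for n in("top","side"):
    c=imaging.read_camera(n); cv2.imwrite(f"pics/{n}0.png",c["pixels"][:,:,::-1]); print(n,np.round(c["pose"],3).tolist(),c["fx"])
    W=cloud(c)
    for q in("cradle","stop_face","blank","blank_top","blank_edge","short_blank","candlestick","sanding_block"):
        r=nets.recognise(n,q); m=nets.regions_of(n,q)
        print(q,[(np.round(a["xyz"],3).tolist(),round(a["conf"],2)) for a in r[:2]])
        if m:
            P=W[m[0]["pixels"]];P=P[~np.isnan(P[:,0])]
            if len(P): print("   ",len(P),np.round(np.percentile(P,[3,50,97],axis=0),3).tolist())
E
```

```text
{'time_s': 0.0, 'qpos': array([-1.23078195e+00,  4.87354287e-02,  9.75987635e-02,  1.62198912e+00,
       -1.24433283e-05,  1.44300070e+00]), 'joint_velocities': array([ 3.16697737e-04, -3.44651837e-03, -9.25685966e-04, -9.28112915e-04,
        3.70576318e-05, -1.19897736e-03]), 'tau': array([-1.45916956e-04, -3.38780701e+01,  3.20016217e+01,  2.03518581e-02,
       -6.54554879e-05, -2.64912742e-06]), 'eef_pos': array([ 0.23650545, -0.46797418,  0.20732565]), 'tool_rot': array([-3.05379104e+00, -7.27615325e-01,  4.06674063e-04]), 'wrist_force': array([-0.84008172, -0.06954287,  0.73500279]), 'torque': array([-0.02257811, -0.00352687,  0.07498789]), 'gripper_width': 0.08557654799567425}
top [[-0.006, -0.992, 0.128, 0.388], [-1.0, 0.007, 0.005, 0.001], [-0.006, -0.128, -0.992, 1.072], [0.0, 0.0, 0.0, 1.0]] 369.85903201042777
cradle [([0.555, 0.132, 0.018], 0.56), ([0.496, -0.051, 0.032], 0.42)]
    3811 [[0.455, -0.044, 0.008], [0.554, 0.135, 0.019], [0.68, 0.256, 0.07]]
stop_face [([0.553, 0.131, 0.019], 0.93)]
    3637 [[0.457, -0.042, 0.014], [0.553, 0.134, 0.02], [0.679, 0.253, 0.0
[... 1216 characters left out ...]
127], [0.664, 0.061, 0.199]]
blank_top [([0.624, 0.04, 0.13], 0.93), ([0.484, -0.47, 0.032], 0.33)]
    1436 [[0.595, 0.014, 0.03], [0.625, 0.044, 0.127], [0.664, 0.061, 0.199]]
blank_edge [([0.623, 0.043, 0.127], 0.96), ([0.483, -0.467, 0.031], 0.46)]
    1464 [[0.595, 0.014, 0.029], [0.626, 0.044, 0.126], [0.665, 0.061, 0.199]]
short_blank [([0.616, 0.301, 0.08], 0.65)]
    1250 [[0.585, 0.267, 0.01], [0.618, 0.303, 0.082], [0.654, 0.324, 0.112]]
candlestick [([0.407, 0.096, 0.059], 0.87)]
    792 [[0.386, 0.067, 0.005], [0.414, 0.096, 0.058], [0.439, 0.116, 0.137]]
sanding_block [([0.487, -0.04, 0.032], 0.72)]
    655 [[0.441, -0.091, 0.004], [0.491, -0.036, 0.029], [0.544, 0.004, 0.033]]
```

Run:
```python
from h import *
from scipy.optimize import least_squares
def inside(P,x,y,th):
    c,s=np.cos(th),np.sin(th); d=P[:,:2]-[x,y]; return d@[c,s], d@[-s,c]
for n in("top","side"):
    c=imaging.read_camera(n);W=cloud(c)
    m=nets.regions_of(n,"cradle")[0]["pixels"]; P=W[m];P=P[~np.isnan(P[:,0])]
    A=P[(P[:,2]>.029)&(P[:,2]<.037)]; S=P[(P[:,2]>.064)&(P[:,2]<.076)]
    def f(p):
        u,v=inside(A,*p); us,vs=inside(S,*p)
        return np.r_[np.maximum(abs(abs(v)-.0405)-.0075,0),np.maximum(abs(u)-.18,0),np.maximum(abs(us-.1725)-.0075,0),np.maximum(abs(vs)-.048,0), .2*(us.mean()-.1725)*np.ones(50), .2*(vs.mean())*np.ones(50)]
    r=least_squares(f,[.555,.12,2.12],loss="soft_l1",f_scale=.002); 
    print(n,np.round(r.x,4),np.degrees(r.x[2]),len(A),len(S),S.mean(0) if len(S) else 0)
    m=nets.regions_of(n,"blank")[0]["pixels"]; B=W[m];B=B[~np.isnan(B[:,0])]; T=B[B[:,2]>.192]
    rc=cv2.minAreaRect(T[:,:2].astype(np.float32)*1000); print("blank top",rc,T.mean(0), inside(T.mean(0)[None],*r.x))
a=cv2.imread("pics/top0.png")[100:400,100:500]; b=cv2.imread("pics/side0.png")[60:360,120:520]
cv2.imwrite("pics/v1.png",np.hstack([a,b]))
```

```text
top [0.5745 0.1033 2.1664] 124.12517342751748 1094 185 [0.47656874 0.24531492 0.06985028]
blank top ((627.4046020507812, 24.620643615722656), (56.376976013183594, 56.07289123535156), 32.20035171508789) [0.62695752 0.02461311 0.19726136] (array([-0.09456855]), array([0.00071302]))
side [0.5765 0.1048 2.161 ] 123.8165322889319 844 221 [0.48072984 0.24905331 0.06936255]
blank top ((630.7320556640625, 23.681716918945312), (57.07624435424805, 60.33735656738281), 31.753324508666992) [0.62889361 0.02950335 0.19731171] (array([-0.09176376]), array([-0.00165255]))
```

View pics/v1.png

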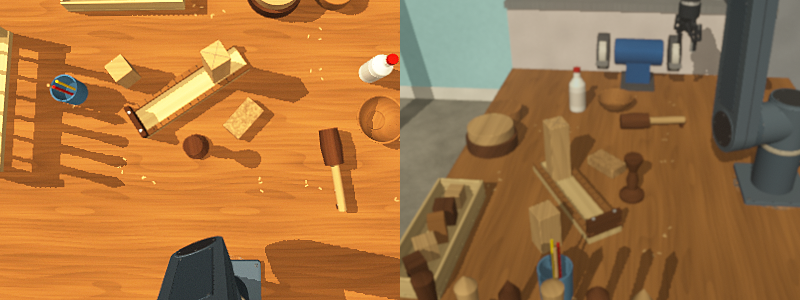

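>>> {"method": "jog_arm", "body": {"targets": [[[0.01,0,0.05,0,0,0.06,0],[0.035,0.03,0.03,0,0,0.065,0],[0.04,0.04,0,0,0,0,0],[0.04,0.04,0,0,0,0,0],[0.04,0.04,0,0,0,0,0]]], "grip_force": 40}}

```text
time_s: 2.62
eef_pos: [0.4022, -0.3139, 0.2847]
tool_rot: [-2.997, -0.907, 0.001]
wrist_force: [1.6, -1.1, 0.3]
gripper_width: 0.0001
```

>>> {"method": "jog_arm", "body": {"targets": [[[0.04,0.04,0,0,0,0,0],[0.04,0.04,0,0,0,0,0],[0.04,0.04,0,0,0,0,0],[0.04,0.04,0,0,0,0,0],[0.0,0.0,0,0,0,0,0]]]}}

```text
time_s: 3.25
eef_pos: [0.5691, -0.1451, 0.2841]
tool_rot: [-2.996, -0.915, -0.001]
wrist_force: [-0.4, -1.0, 0.2]
gripper_width: 0.0002
```

>>> {"method": "jog_arm", "body": {"targets": [[[0.045,0.03,0,0,0,0,0],[0.045,0.03,0,0,0,0,0],[0.016,0.04,-0.03,0,0,0,0],[0,0,-0.05,0,0,0,0],[0,0,-0.04,0,0,0,0]]]}}

```text
time_s: 3.88
eef_pos: [0.6793, -0.047, 0.1632]
tool_rot: [-3.004, -0.911, -0.008]
wrist_force: [-0.7, -0.3, -0.4]
gripper_width: -0.0002
```

Run:
```python
from h import *
s=arm.read_state(); p=s["eef_pos"]; d=np.array([np.cos(2.164),np.sin(2.164)]); n=np.array([-d[1],d[0]])
q=p[:2]-[.5755,.104]; print(p,"u",q@d,"v",q@n)
c=imaging.read_camera("side"); t=imaging.read_camera("top")
f=lambda i,r,k:cv2.resize(i["pixels"][r,k,::-1],(400,400))
cv2.imwrite("pics/v2.png",np.hstack([f(c,slice(100,300),slice(220,420)),f(t,slice(100,300),slice(200,400))]))
```

```text
[ 0.6793333  -0.04702458  0.16320803] u -0.18326755617517698 v -0.001668002496520044
```

View pics/v2.png

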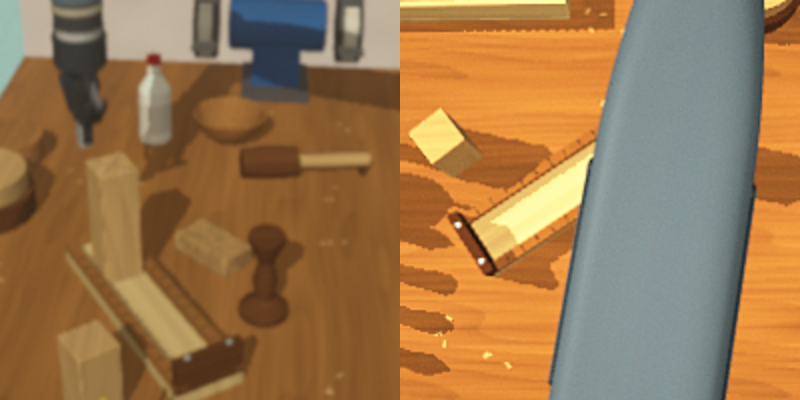

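>>> {"method": "jog_arm", "body": {"targets": [[[-0.0152,0.0196,0,0,0,0,0],[-0.0056,0.0083,0,0,0,0,0],[-0.0056,0.0083,0,0,0,0,0],[-0.0034,0.005,0,0,0,0,0],[-0.0034,0.005,0,0,0,0,0]]]}}

```text
time_s: 4.6
eef_pos: [0.6441, -0.004, 0.1659]
tool_rot: [-3.008, -0.902, -0.005]
wrist_force: [0.3, -0.5, 0.3]
gripper_width: -0.0
```

>>> {"method": "jog_arm", "body": {"targets": [[[-0.0034,0.005,0,0,0,0,0],[-0.0034,0.005,0,0,0,0,0],[-0.0034,0.005,0,0,0,0,0],[-0.0034,0.005,0,0,0,0,0],[-0.0034,0.005,0,0,0,0,0]]]}}

```text
time_s: 5.22
eef_pos: [0.6264, 0.0226, 0.1663]
tool_rot: [-3.008, -0.902, -0.007]
wrist_force: [0.6, 0.8, 0.1]
gripper_width: -0.0002
```

```bash
cat > look.py <<'E'
from h import *; import sys
s=arm.read_state(); p=s["eef_pos"]; d=np.array([np.cos(2.164),np.sin(2.164)]); n=np.array([-d[1],d[0]])
q=p[:2]-[.5755,.104]; print(p,"u",q@d,"v",q@n,s["time_s"])
c=imaging.read_camera("side"); t=imaging.read_camera("top")
f=lambda i,r,k:cv2.resize(i["pixels"][r,k,::-1],(400,400))
cv2.imwrite(sys.argv[1],np.hstack([f(c,slice(100,300),slice(220,420)),f(t,slice(100,300),slice(200,400))]))
for nm,i in(("side",c),("top",t)):
    m=nets.regions_of(nm,"blank")
    if m:
        P=cloud(i)[m[0]["pixels"]]; P=P[~np.isnan(P[:,0])]; Q=P[:,:2]-[.5755,.104]
        U=np.c_[Q@d,Q@n,P[:,2]]; print(nm,m[0]["conf"],len(U),np.round(np.percentile(U,[1,3,50,97,99],axis=0),4).tolist())
        T=U[(U[:,2]>.069)&(U[:,2]<.079)]
        if len(T)>30: print(" top face",len(T),np.round(np.percentile(T,[1,3,50,97,99],axis=0),4).tolist(),cv2.minAreaRect(T[:,:2].astype(np.float32)*1000))
E
python3 look.py pics/v3.png
```

```text
[0.62637437 0.02260827 0.16628688] u -0.09592608118124706 v 0.0033169384929751912 5.225
side 0.79 1439 [[-0.1167, -0.0311, 0.018], [-0.1032, -0.0303, 0.0274], [-0.0544, -0.0117, 0.1359], [-0.0294, 0.0237, 0.204], [-0.027, 0.0265, 0.2057]]
 top face 64 [[-0.1118, -0.0304, 0.0691], [-0.1099, -0.03, 0.0692], [-0.0588, -0.0147, 0.0744], [-0.0543, 0.0228, 0.0785], [-0.0539, 0.0261, 0.0789]] ((-71.58259582519531, -14.500518798828125), (77.46092224121094, 41.4989128112793), 44.625431060791016)
```

View pics/v3.png

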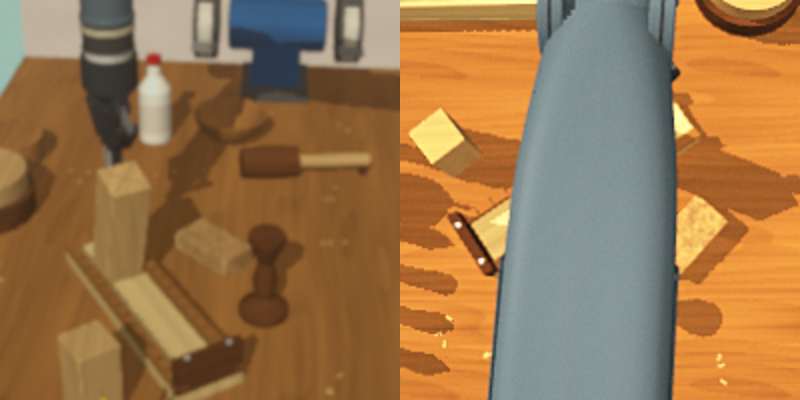

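The blank's top (125,180 left half) is leaning toward the stop by about 12°, and its foot hasn't moved. I'll keep pushing slowly.

>>> {"method": "jog_arm", "body": {"targets": [[[-0.0026,0.0042,0,0,0,0,0],[-0.0026,0.0042,0,0,0,0,0],[-0.0026,0.0042,0,0,0,0,0],[-0.0026,0.0042,0,0,0,0,0],[-0.0026,0.0042,0,0,0,0,0]]]}}

```text
time_s: 6.05
eef_pos: [0.6128, 0.0443, 0.1661]
tool_rot: [-3.008, -0.901, -0.006]
wrist_force: [0.1, 0.1, 0.4]
gripper_width: 0.0
```

>>> {"method": "jog_arm", "body": {"targets": [[[0,0,0,0,0,0,0],[0,0,0,0,0,0,0],[0,0,0,0,0,0,0],[0,0,0,0,0,0,0],[0,0,0,0,0,0,0]]]}}

```text
time_s: 6.68
eef_pos: [0.6128, 0.0444, 0.1661]
tool_rot: [-3.008, -0.901, -0.006]
wrist_force: [0.2, 0.2, -0.0]
gripper_width: -0.0002
```

```bash
python3 look.py pics/v4.png
```

```text
[0.61284346 0.04436262 0.16611881] u -0.07032432195276152 v 0.0023750268821107513 6.675
side 0.94 1554 [[-0.0596, -0.0277, 0.0215], [-0.0541, -0.0271, 0.0243], [0.0537, -0.0098, 0.0724], [0.1178, 0.0269, 0.0768], [0.1185, 0.0287, 0.0776]]
 top face 885 [[-0.0607, -0.0266, 0.0698], [-0.056, -0.0258, 0.0707], [0.0369, -0.0005, 0.0742], [0.1158, 0.027, 0.0771], [0.1174, 0.0288, 0.0777]] ((51.459266662597656, 1.3204574584960938), (230.57823181152344, 57.317264556884766), 0.24734289944171906)
```

View pics/v4.png

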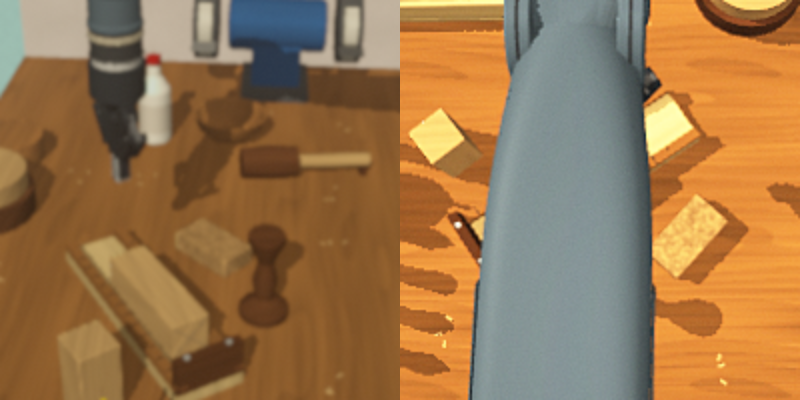

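Blank lies flat in the trough (130,255 to 190,340), spanning u ≈ -62 to +118 mm, about 47 mm short of the stop. Next I'll back off behind its foot and come down.

>>> {"method": "jog_arm", "body": {"targets": [[[0.027,-0.036,0,0,0,0,0],[0,0,0,0,0,0,0],[0,0,-0.045,0,0,0,0],[0,0,-0.045,0,0,0,0],[0,0,-0.034,0,0,0,0]]]}}

```text
time_s: 7.5
eef_pos: [0.6432, 0.0089, 0.0442]
tool_rot: [3.008, 0.903, 0.022]
wrist_force: [0.4, 0.2, 0.2]
gripper_width: 0.0001
```

>>> {"method": "jog_arm", "body": {"targets": [[[0,0,0,0,0,0,0],[-0.0056,0.0083,0,0,0,0,0],[-0.0056,0.0083,0,0,0,0,0],[-0.0034,0.005,0,0,0,0,0],[-0.0034,0.005,0,0,0,0,0]]]}}

```text
time_s: 8.12
eef_pos: [0.6243, 0.0388, 0.0475]
tool_rot: [3.008, 0.905, 0.025]
wrist_force: [0.0, -0.1, 0.5]
gripper_width: 0.0001
```

>>> {"method": "jog_arm", "body": {"targets": [[[-0.0025,-0.0017,-0.005,0,0,0,0],[-0.0034,0.005,0,0,0,0,0],[-0.0034,0.005,0,0,0,0,0],[-0.0034,0.005,0,0,0,0,0],[-0.0034,0.005,0,0,0,0,0]]]}}

```text
time_s: 8.75
eef_pos: [0.6092, 0.0564, 0.0436]
tool_rot: [3.004, 0.902, 0.03]
wrist_force: [1.4, -2.3, -0.4]
gripper_width: -0.0004
```

>>> {"method": "jog_arm", "body": {"targets": [[[-0.0028,0.0041,0,0,0,0,0],[-0.0028,0.0041,0,0,0,0,0],[-0.0028,0.0041,0,0,0,0,0],[-0.0017,0.0025,0,0,0,0,0],[-0.0017,0.0025,0,0,0,0,0]]]}}

```text
time_s: 9.38
eef_pos: [0.5965, 0.0749, 0.0436]
tool_rot: [3.004, 0.902, 0.03]
wrist_force: [1.0, -2.4, -0.7]
gripper_width: 0.0001
```

```bash
python3 look.py pics/v5.png
```

```text
[0.59649627 0.07487783 0.04356347] u -0.035884106549754956 v -0.001129258291968321 9.375
side 0.66 1381 [[-0.0197, -0.028, 0.0217], [-0.0157, -0.0275, 0.0264], [0.075, -0.0116, 0.0732], [0.1553, 0.0268, 0.0767], [0.1567, 0.0289, 0.0772]]
 top face 953 [[-0.0197, -0.0272, 0.0697], [-0.0155, -0.0258, 0.0703], [0.0772, -0.0002, 0.0742], [0.1548, 0.0277, 0.0769], [0.1566, 0.0295, 0.0774]] ((66.13624572753906, 1.9540882110595703), (184.58123779296875, 59.5178108215332), 1.2155011892318726)
top 0.61 34 [[0.1414, -0.0201, 0.0703], [0.1416, -0.0199, 0.071], [0.1511, -0.013, 0.0742], [0.1572, -0.0024, 0.0765], [0.1578, -0.0023, 0.0766]]
 top face 34 [[0.1414, -0.0201, 0.0703], [0.1416, -0.0199, 0.071], [0.1511, -0.013, 0.0742], [0.1572, -0.0024, 0.0765], [0.1578, -0.0023, 0.0766]] ((151.40162658691406, -12.579691886901855), (21.589618682861328, 13.511707305908203), 45.2649040222168)
```

View pics/v5.png

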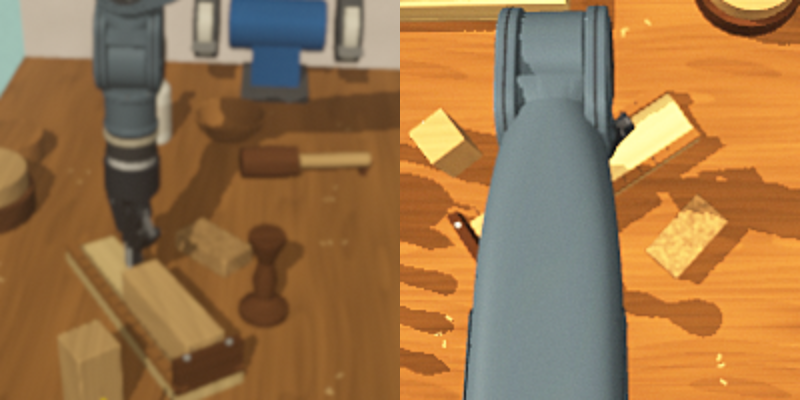

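The blank's leading end is now at about u = 157 mm, with the stop near (205,355). That leaves roughly 8 mm, so I'll push gently and watch the force.

>>> {"method": "jog_arm", "body": {"targets": [[[-0.0013,0.0017,0,0,0,0,0],[-0.0013,0.0017,0,0,0,0,0],[-0.0011,0.0017,0,0,0,0,0],[-0.0011,0.0017,0,0,0,0,0],[0,0,0,0,0,0,0]]]}}

```text
time_s: 10.2
eef_pos: [0.5919, 0.0811, 0.0436]
tool_rot: [3.003, 0.9, 0.031]
wrist_force: [1.7, -3.2, -0.9]
gripper_width: 0.0001
```

>>> {"method": "jog_arm", "body": {"targets": [[[-0.0006,0.0008,0,0,0,0,0],[-0.0006,0.0008,0,0,0,0,0],[-0.0006,0.0008,0,0,0,0,0],[0,0,0,0,0,0,0],[0,0,0,0,0,0,0]]]}}

```text
time_s: 10.82
eef_pos: [0.5914, 0.0807, 0.0437]
tool_rot: [2.998, 0.895, 0.032]
wrist_force: [1.2, -2.6, 0.0]
gripper_width: -0.0002
```

>>> {"method": "jog_arm", "body": {"targets": [[[-0.0012,0.0018,0,0,0,0,0],[-0.0012,0.0018,0,0,0,0,0],[-0.0012,0.0018,0,0,0,0,0],[-0.0012,0.0018,0,0,0,0,0],[-0.0012,0.0018,0,0,0,0,0]]]}}

```text
time_s: 11.45
eef_pos: [0.5904, 0.0799, 0.0452]
tool_rot: [2.979, 0.88, 0.037]
wrist_force: [4.0, -7.8, -2.5]
gripper_width: 0.0002
```

```bash
python3 -c "
from station import arm;s=arm.read_state();print(s['qpos'],s['wrist_force'],s['tool_rot'])"; python3 look.py pics/v6.png
```

```text
[ 0.03801664  0.22197853 -0.03511049  1.2817813  -0.02814889  2.60455055] [ 4.03156085 -7.82748174 -2.46781864] [2.97889203 0.88020238 0.03725693]
[0.5904006  0.07988148 0.04516942] u -0.028327704568121784 v 0.0011278531690085286 11.45
side 0.81 1360 [[-0.0135, -0.0266, 0.0199], [-0.0088, -0.026, 0.0251], [0.0774, -0.0101, 0.0738], [0.1595, 0.0281, 0.0773], [0.1631, 0.0302, 0.0781]]
 top face 979 [[-0.0134, -0.0255, 0.07], [-0.0087, -0.0249, 0.071], [0.0826, 0.001, 0.0747], [0.1612, 0.0288, 0.0776], [0.1636, 0.0306, 0.0784]] ((74.51411437988281, 2.71466064453125), (180.670166015625, 58.21769714355469), 0.36970001459121704)
top 0.7 659 [[0.098, -0.162, 0.0031], [0.1001, -0.1597, 0.0103], [0.1262, -0.1208, 0.108], [0.1528, -0.1076, 0.1124], [0.1546, -0.1073, 0.1135]]
```

View pics/v6.png

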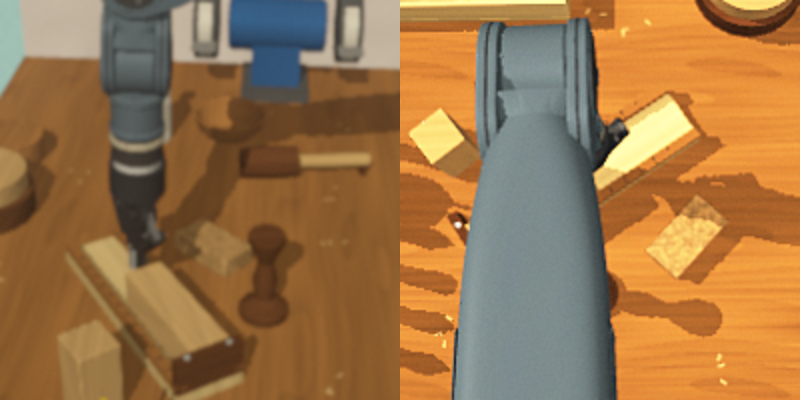

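>>> {"method": "jog_arm", "body": {"targets": [[[-0.0017,0.0025,0,0,0,0,0],[-0.0017,0.0025,0,0,0,0,0],[-0.0017,0.0025,0,0,0,0,0],[-0.0017,0.0025,0,0,0,0,0],[-0.0017,0.0025,0,0,0,0,0]]]}}

```text
time_s: 12.28
eef_pos: [0.5896, 0.0785, 0.0478]
tool_rot: [2.953, 0.858, 0.047]
wrist_force: [4.8, -8.0, -1.1]
gripper_width: 0.0003
```

Force has tripled to about 9 N with no forward motion, so the blank is seated. I'll back off along the trough, rise clear and check.

>>> {"method": "jog_arm", "body": {"targets": [[[0.006,-0.009,0,0,0,0,0],[0.011,-0.0165,0,0,0,0,0],[0.011,-0.0165,0,0,0,0,0],[0,0,0.05,0,0,0,0],[0,0,0.06,0,0,0,0]]]}}

```text
time_s: 12.9
eef_pos: [0.6124, 0.0358, 0.1506]
tool_rot: [2.966, 0.863, 0.021]
wrist_force: [0.7, -0.6, 0.6]
gripper_width: -0.0001
```

>>> {"method": "jog_arm", "body": {"targets": [[[0,0,0.06,0,0,0,0],[0,0,0.06,0,0,0,0],[-0.035,-0.05,0,0,0,0,0],[-0.035,-0.05,0,0,0,0,0],[-0.035,-0.05,0,0,0,0,0]]]}}

```text
time_s: 13.52
eef_pos: [0.5145, -0.1191, 0.2817]
tool_rot: [2.961, 0.869, 0.046]
wrist_force: [-0.1, -0.1, 0.1]
gripper_width: -0.0001
```

>>> {"method": "jog_arm", "body": {"targets": [[[-0.035,-0.05,0,0,0,0,0],[-0.035,-0.05,0,0,0,0,0],[-0.035,-0.05,0,0,0,0,0],[-0.03,-0.05,0,0,0,0,0],[0,0,0,0,0,0,0]]]}}

```text
time_s: 14.15
eef_pos: [0.3736, -0.3297, 0.2823]
tool_rot: [2.965, 0.857, 0.051]
wrist_force: [0.3, 1.2, 0.7]
gripper_width: 0.0002
```

```bash
python3 look.py pics/v7.png
python3 - <<'E'
from h import *
# depth profile along the trough middle line near the stop
d=np.array([np.cos(2.164),np.sin(2.164)]); n=np.array([-d[1],d[0]])
for nm in("top","side"):
    c=imaging.read_camera(nm); P=cloud(c).reshape(-1,3); P=P[~np.isnan(P[:,0])]; Q=P[:,:2]-[.5755,.104]; U=np.c_[Q@d,Q@n,P[:,2]]
    S=U[(abs(U[:,1])<.02)&(U[:,0]>-.04)&(U[:,0]<.2)]; S=S[np.argsort(S[:,0])]
    for a in np.arange(-.04,.196,.004):
        k=(S[:,0]>=a)&(S[:,0]<a+.004)
        if k.any() and (a<0.01 or a>.14): print(nm,round(a,3),k.sum(),np.round([S[k,2].min(),S[k,2].max()],3))
    for q in("short_blank","candlestick","sanding_block"):
        r=nets.recognise(nm,q); print(q,[np.round(x["xyz"],3).tolist() for x in r[:1]])
E
```

```text
[ 0.37356908 -0.32969579  0.28231326] u -0.24671714016441063 v 0.40987655800367395 14.15
side 0.62 1382 [[-0.0166, -0.0258, 0.0185], [-0.0122, -0.0252, 0.0236], [0.0769, -0.0088, 0.0732], [0.1618, 0.0293, 0.0766], [0.1633, 0.0315, 0.0773]]
 top face 989 [[-0.0147, -0.025, 0.0696], [-0.0097, -0.0243, 0.0706], [0.0842, 0.0017, 0.0741], [0.1624, 0.0295, 0.0768], [0.1636, 0.0307, 0.0775]] ((74.76171112060547, -0.8267974853515625), (72.94771575927734, 188.85472106933594), 86.32709503173828)
top 0.61 1507 [[-0.0115, -0.0231, 0.0318], [-0.0078, -0.0208, 0.0356], [0.0757, 0.0094, 0.0733], [0.1597, 0.0343, 0.0768], [0.1631, 0.0348, 0.0775]]
 top face 1320 [[-0.0115, -0.0217, 0.07], [-0.0078, -0.0202, 0.0703], [0.0762, 0.0065, 0.0736], [0.1597, 0.0326, 0.0769], [0.163, 0.0335, 0.0775]] ((76.44342041015625, 5.8541107177734375), (179.6728057861328, 57.040367126464844), 0.686674177646637)
top -0.04 19 [0.013 0.02 ]
top -0.036 18 [0.013 0.021]
top -0.032 19 [0.013 0.022]
top -0.028 18 [0.014 0.021]
top -0.024 17 [0.013 0.021]
top -0.02 19 [0.014 0.02 ]
top -0.016 11 [0.017 0.075]
top -0.012 20 [0.
[... 643 characters left out ...]
 3 [0.072 0.073]
side -0.016 12 [0.073 0.076]
side -0.012 14 [0.072 0.076]
side -0.008 12 [0.071 0.077]
side -0.004 11 [0.072 0.078]
side -0.0 14 [0.072 0.076]
side 0.004 12 [0.072 0.076]
side 0.008 13 [0.071 0.077]
side 0.144 18 [0.071 0.079]
side 0.148 16 [0.069 0.078]
side 0.152 16 [0.07  0.076]
side 0.156 24 [0.067 0.077]
side 0.16 28 [0.067 0.077]
side 0.164 16 [0.068 0.077]
side 0.168 18 [0.069 0.074]
side 0.172 26 [-0.004  0.074]
side 0.176 253 [-0.003  0.071]
side 0.18 62 [-0.005  0.072]
side 0.184 21 [-0.004  0.001]
side 0.188 15 [-0.002  0.001]
side 0.192 19 [-0.004  0.001]
short_blank [[0.615, 0.303, 0.084]]
candlestick [[0.405, 0.094, 0.059]]
sanding_block [[0.489, -0.04, 0.033]]
```

View pics/v7.png

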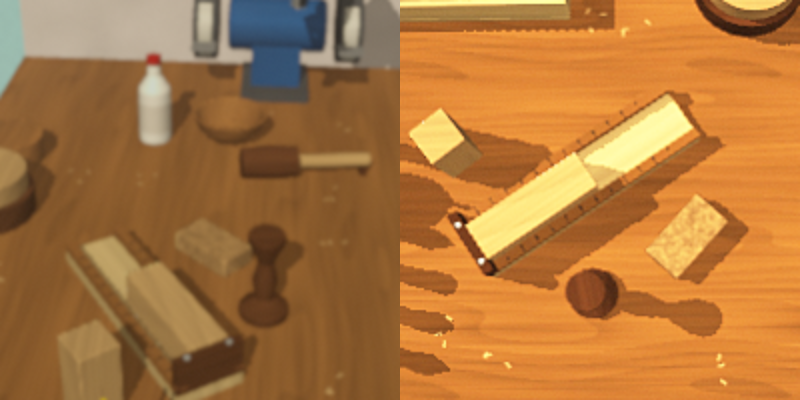

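The blank (435,240 to 595,170 in the right half) meets the brown stop near (475,245) with no gap. The bystanders are where they were, so I'm handing in.

```bash
python3 -c "
from station import arm; print(arm.job_done())"
```

```text
the job is handed in; nothing more can be done
None
```

I tipped the blank with closed fingertips. It came to rest flat along the trough, about 47 mm short of the stop. I then pushed its foot end until the leading end met the end stop, backed off, and handed in at about 14.5 s.

**Last checks**
- **Seating:** The push force rose from about 3 N while sliding to about 9 N, with no further forward motion. The depth readings run from the blank onto the stop with no gap. The leading end measures 163–166 mm along the trough against the stop at 165 mm, which is within calibration error.
- **Lying flat:** The blank's upper face is at about 74 mm, as it should be lying on the trough floor.
- **Other objects:** The short blank, candlestick and sanding block are within about 4 mm of their starting readings, which is measurement noise. The mallet, bowl and glue look untouched in the last picture. The pencil mug was not in that crop, and the arm never went near it.
- **Disagreements:** The tool tilted a few degrees and rose about 4 mm in the last push, when the blank was already against the stop. One top-camera reading late in the push mistook the short blank for the blank, so I ignored it.

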